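# Take a durometer reading on a rubber strip

### The arm

A 6-joint arm with a two-finger parallel gripper is mounted at the origin on the work surface. World frame = base frame: x ahead of the robot, y to its left, z up, the work surface at z = 0. Lengths are in mm, angles in rad, forces in N, time in s.
With the tool pointing down it reaches from about 350 to 975 mm from the base axis. Payload 7.1 kg.
Tool frame: the origin (TCP) lies between the finger pads; the fingertips stand 19 mm ahead of it and the grasp point (between the pads) is the TCP (ctrl.tcp_to_tips is the distance from the TCP to the fingertips, in mm); z points along the fingers, y is the line along which they close (so a half turn about z gives the same grasp; the last joint's range is limited). The gripper opens to 88 mm and grips with 3 to 60 N. Pads are 20 mm wide; open, the fingers measure 115 mm over their backs; the gripper's body (75 mm by 178 mm) begins 61 mm behind the grasp point.
Start: joints at [-1.338, 0.423, 1.63, -0, 1.089, -0.019], TCP at [155.736, -605.269, 241.675] pointing down, gripper open.
Joint ranges: [-3, 3], [-0.9, 2.11], [0.09, 2.58], [-1.31, 4.45], [0.11, 2.69], [-2.54, 2.54]. Speed limits (rad/s): [2.39, 2.39, 3.01, 3.14, 3.14, 3.14].

### API

Orientations are given as a rotation vector (axis times angle).
In Python, from workcell import status, optics, ctrl gives the robot as it stands. The module is installed in compiled form; this text tells all that it offers.
- The arm moves only by the shell command python3 -m inch 'ROWS'. ROWS is JSON, a list that holds one entry, the list of rows, each a list of 7 numbers: the shift along the tool's x, y, z in mm, then the turn, a rotation vector about the tool's x, y, z in rad, then the opening in per cent of the stroke, from 0 (shut) to 100 (fully open). A call has 1 to 20 rows; each row is the pose to reach, as a shift and turn from the pose commanded when the call began, along the tool's axes at that moment; what a row does not reach only later rows make up. A row lasts 1/10 s, in which the tool goes at most 50 mm and 8.59 degrees, less where a joint would pass 70% of its speed; a pose out of reach is approached as far as the arm can. A call with a gripper value outside its range is refused whole. The fingers move at their own pace and stop on an object; the grip force is fixed at half the most. Time passes only in rows, so rows that repeat a pose let the fingers close. It gives the time, the measured TCP pose, the force, the opening and the grip force at its end, in the units of the state.
- status.get_obs(): the state, without advancing time (a new reading comes with each control period).
- optics.get_image(name): name is "side" or "top" or "wrist"; returns a dict with "frame" (400x640x3 uint8, red, green, blue), "fx", "fy", "cx", "cy" (pixels), "rvec" (rotation vector, rad) and "tvec" (3), from world to camera coordinates, as OpenCV has them; the wrist camera has in their place "hand_eye" (4x4, takes a point from camera to tool coordinates, whose origin is the TCP and whose axes are the flange's). Camera axes: x right, y down, z forward; pixel columns grow to the right and rows downward; lengths in mm; the calibration is good to about 2 mm. A picture is of the moment at which its call begins: read the wrist's pose just before it. There is no depth.
- ctrl.close_job(): hands the job in; it is judged then, once.
The state is a dict: "t": time; "qpos": joint angles; "qvel": joint speeds; "joint_torque": joint torques, N m; "ee_pos": TCP position; "orientation": TCP orientation; "ft_force": force on the tool from outside, world axes, zero at the start; "moment": the same for the moment, N m; "width": finger opening in mm; "grasp_force": force on a finger pad.
Only numpy, scipy, OpenCV 4.12 (cv2) and the standard library are available. Lean on these libraries where they do the work, as an engineer would, in place of code of your own. Each camera call takes 0.05 s, during which the arm holds its last target. There are 200 camera calls.

### The job

Take a hardness reading on the red rubber strip: with a fingertip push it along the stand's base plate until it lies under the foot of the raised durometer, the foot's centre at least 12 mm in from every edge of the strip. Then push the stand's lever down smoothly with one finger on its black grip until the durometer stands on the strip with its whole weight, and finish while still holding the lever down. Do not lift the strip, do not push on the durometer or its weight, and leave everything else where it is.

Things in the scene. Friction and masses are not known exactly. Their poses are not given: they have to be found in the camera images.
- stand: Durometer stand, fixed: base 320 x 220 mm, its flat steel plate 30 mm above the table, a 28 mm column at the rear. Origin: centre of the base's underside. x points from the front (robot's side) to the rear, y to the left, z up. In this frame the durometer's axis is at x = +20, y = 0 mm, the column at x = +130; the lever is on the right. In front of the durometer the plate carries only the strip.
- durometer: Round black dial durometer (case 56 mm wide, 24 mm deep, dial to the front) with a 54 mm steel weight above it on one vertical spindle, 1.36 kg together. Origin: centre of the foot's underside. Raised, case 80 to 136 mm above the table, weight and its guide arms 145 to 280 mm. It reaches at most 28 mm in front of or beside its axis.
- foot (a point): Centre of the underside of the durometer's foot, a flat 18 mm disc. With the lever up it is 29 mm above the plate (59 mm above the table), 14 mm clear of the strip's top. The last point to meet the strip.
- strip: Red rubber test strip, loose, 90 mm (its x) x 50 mm (its y) x 15 mm thick, 60 to 120 g. Origin: centre of its underside. It starts flat on the plate in front of the durometer, off to the left of its axis, long side pointing roughly to the rear.
- handle: Black round grip at the end of the lever and part of it, 22 mm thick, 82 mm long. Origin: middle of the grip, on its centre line, 150 mm from the pivot, 130 mm to the right of the durometer's axis. Its -x axis points along the lever to the free end (towards the stand's front), +z is its upper side, the side to push on.
- lever_pivot (a point): Point on the lever's horizontal turning axis (which runs along the stand's y), in the plane in which the grip swings, 195 mm above the table. In the stand's frame x = +90, y = -130 mm.
- lever (a joint): Lever angle, rad. 0 = up, grip rising 30 degrees to the front; grows as the grip is pushed down; 0.95 = lower stop, grip falling 24 degrees. A damped spring lifts it when let go; holding it down takes 3 to 6 N at the grip. It lowers the durometer 21 mm per rad: the foot meets the strip at about 0.67, and beyond that the durometer stands there by its own weight alone.
- spindle (a joint): How far the durometer and its weight have been lifted off the lever's carriage, m. 0 = hanging in the carriage; above 0 = standing on what is under the foot; about 0.006 with the strip under it and the lever at its lower stop.
- check_ring: Brass check ring, 40 mm across, 16 mm high, lying on the rear left corner of the stand's base plate. Origin: centre of its underside. To be left alone.
- mount_black: Black round mounted metal specimen, 30 mm across, 20 mm high, on the table left of the stand. Origin: centre of its underside. To be left alone.
- mount_green: Green round mounted metal specimen, 30 mm across, 20 mm high, on the table left of the stand. Origin: centre of its underside. To be left alone.
- ref_block: Round steel hardness reference block, 64 mm across, 14 mm high, on the table left of the stand. Origin: centre of its underside. To be left alone.
- tray: Blue open tray with three other rubber strips (black, grey, cream) in it, 130 x 100 x 28 mm, on the table left of the stand. Origin: centre of its underside. To be left alone.
- loupe: Black magnifier, 42 mm across, 40 mm high, on the table right of the stand. Origin: centre of its underside. To be left alone.
- caliper: Digital caliper lying flat, 235 mm long, on the table right of the stand. Origin: centre of its underside. To be left alone.
Things that resemble listed ones, but are neither listed nor needed, are in the scene too. Leave any blue, turquoise or yellow look-alike of the strip alone.

How it is judged:
By the outcome, as a careful person would: the job done as asked, in the order asked, and still so for the second after the job is handed in, while the arm keeps its last pose, push and grip.
It also fails if it takes over 72 s, if anything falls off the work surface, if the arm or the gripper's body presses on something with over 40 N, if the wrist force passes 120 N, or if a joint passes its speed limit or range.

## Working session

There is one attempt and no reset: what is moved stays moved. The work goes in short steps, Python scripts to look and compute and a shell command to move; the robot and the scene stay as the last step left them, time stands still between calls to the robot, and variables do not carry over. Pictures are saved under pics/ and viewed, at most 13 in all, crops included, and the job is handed in when it is done.

```bash
mkdir -p pics; cat > h.py <<'E'
import numpy as np, cv2, json
from workcell import status, optics, ctrl
from scipy.spatial.transform import Rotation as R
def snap(n,f):
    o=status.get_obs(); d=optics.get_image(n)
    cv2.imwrite('pics/'+f+'.png',d['frame'][:,:,::-1])
    K=np.array([[d['fx'],0,d['cx']],[0,d['fy'],d['cy']],[0,0,1.]])
    if 'rvec' in d:
        A=R.from_rotvec(np.ravel(d['rvec'])).as_matrix(); t=np.ravel(d['tvec'])
    else:
        H=np.array(d['hand_eye']); Rt=R.from_rotvec(o['orientation']).as_matrix()
        Rc=Rt@H[:3,:3]; pc=Rt@H[:3,3]+np.array(o['ee_pos']); A=Rc.T; t=-A@pc
    np.savez('pics/'+f+'.npz',K=K,A=A,t=t)
    return d['frame']
def cam(f):
    c=np.load('pics/'+f+'.npz'); return c['K'],c['A'],c['t']
def toz(f,u,v,z):
    K,A,t=cam(f); d=A.T@np.linalg.inv(K)@np.array([u,v,1.]); c=-A.T@t
    return c+d*(z-c[2])/d[2]
def proj(f,P):
    K,A,t=cam(f); q=(np.atleast_2d(P)@A.T+t)@K.T; return q[:,:2]/q[:,2:]
E
python3 - <<'E'
from h import *
o=status.get_obs(); print({k:np.round(v,3) for k,v in o.items()}, ctrl.tcp_to_tips)
print(R.from_rotvec(o['orientation']).as_matrix().round(3))
for n in('top','side','wrist'): snap(n,n+'0')
for n in('top0','side0'):
    K,A,t=cam(n); print(n,K[0,0],(-A.T@t).round(),A[2].round(2))
E
```

```text
{'t': np.float64(0.0), 'qpos': array([-1.338,  0.424,  1.631, -0.   ,  1.089, -0.019]), 'qvel': array([-0.   ,  0.002, -0.003, -0.   ,  0.   , -0.001]), 'joint_torque': array([-3.0000e-03, -5.4463e+01, -2.7366e+01,  6.4000e-02,  2.3000e-02,
       -0.0000e+00]), 'ee_pos': array([ 155.63 , -604.789,  240.905]), 'orientation': array([-3.115, -0.394,  0.   ]), 'ft_force': array([-1.185,  0.83 , -1.444]), 'moment': array([ 0.023,  0.031, -0.028]), 'grasp_force': np.float64(0.0), 'width': np.float64(87.964)} 19.0
[[ 0.968  0.249 -0.   ]
 [ 0.249 -0.968  0.001]
 [ 0.    -0.001 -1.   ]]
top0 450.0503871699541 [ 320.   27. 1181.] [ 0.24  0.   -0.97]
side0 480.41954653958453 [380. 692. 983.] [ 0.16 -0.62 -0.77]
```

View pics/top0.png

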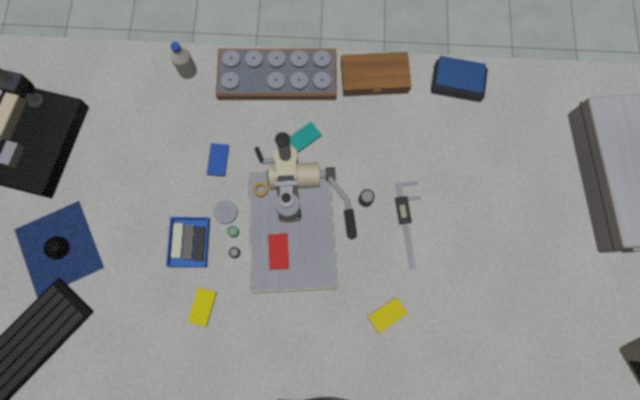

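View pics/side0.png

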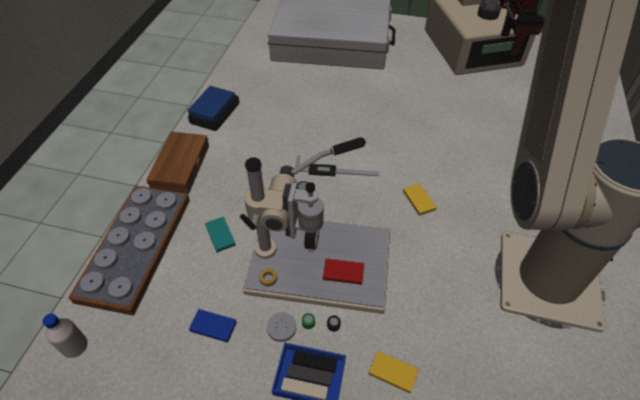

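The top view shows the plate with front corners at about (250,292) and (337,290), and the red strip at (278,251). The grip is at (350,223) and the durometer at (288,203). The side view agrees.

```bash
python3 - <<'E'
from h import *
a=cv2.imread('pics/top0.png')[120:310,235:375]; b=cv2.imread('pics/side0.png')[120:310,230:400]
A=cv2.resize(a,None,fx=3,fy=3,interpolation=cv2.INTER_CUBIC);
B=cv2.resize(b,(380,425),interpolation=cv2.INTER_CUBIC)
c=np.zeros((570,800,3),np.uint8); c[:,:420]=A; c[:425,420:]=B; cv2.imwrite('pics/z.png',c)
for n in('top0','side0'):
    f=cv2.imread(f'pics/{n}.png').astype(int)
    m=((f[:,:,2]>120)&(f[:,:,1]<70)&(f[:,:,0]<70)).astype(np.uint8)
    m[:, :240]=0; m[:,400:]=0; m[:200]=0
    c=max(cv2.findContours(m,0,2)[0],key=cv2.contourArea)
    r=cv2.minAreaRect(c); print(n,r)
    P=np.array([toz(n,u,v,45)[:2] for u,v in cv2.boxPoints(r)]); print(P.round(),P.mean(0))
for u,v in((250,292),(337,290),(332,172)): print(toz('top0',u,v,30).round(1))
for u,v in((389,306),(390,224),(247,295)): print(toz('side0',u,v,30).round(1))
E
```

```text
top0 ((278.1273498535156, 251.0571746826172), (33.76237106323242, 17.40156364440918), 87.61405944824219)
[[505. 146.]
 [509. 102.]
 [424.  93.]
 [420. 136.]] [464.69381904 118.9656907 ]
side0 ((341.5768737792969, 263.38458251953125), (4.160251617431641, 3.3282015323638916), 33.6900634765625)
[[477. 109.]
 [474. 101.]
 [465. 105.]
 [468. 113.]] [471.14790109 107.19651979]
[360.  183.7  30. ]
[375.4 -34.2  30. ]
[685.   -9.6  30. ]
[349.4 178.   30. ]
[381.4 -43.1  30. ]
[657.4 229.8  30. ]
```

View pics/z.png

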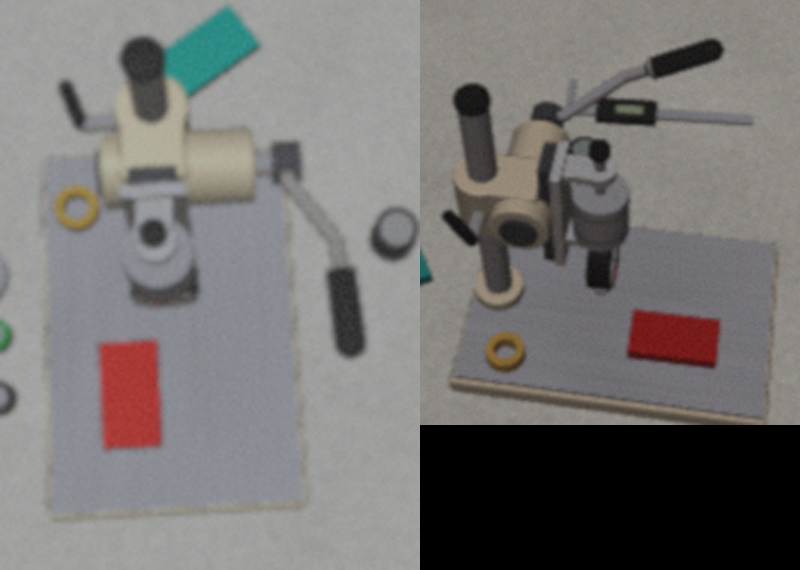

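The zoom gives cleaner corner pixels, so I'll fit the stand and strip poses in both views.

```bash
cat > fit.py <<'E'
from h import *
from scipy.optimize import least_squares
def pose(p,L): 
    c,s=np.cos(p[2]),np.sin(p[2]); L=np.array(L,float); 
    return np.c_[p[0]+c*L[:,0]-s*L[:,1],p[1]+s*L[:,0]+c*L[:,1],L[:,2]]
E
python3 - <<'E'
from fit import *
T=lambda u,v:(u/3+235,v/3+120); S=lambda u,v:((u-420)/2.235+230,v/2.235+120)
top=[([-160,110,30],T(52,516)),([-160,-110,30],T(303,503)),([160,110,30],T(45,158)),([-27.5+20+0,0,0],None)]
top=top[:3]
side=[([-160,110,30],S(765,414)),([-160,-110,30],S(776,243)),([160,110,30],S(453,380))]
def f(p): return np.r_[tuple((proj(n,pose(p,[l for l,_ in s]))-[q for _,q in s]).ravel() for n,s in(('top0',top),('side0',side)))]
r=least_squares(f,[520,70,.1]); print('stand',r.x, r.fun.round(1)); p=r.x
for n in('top0','side0'):
    print(n,'grip', proj(n,pose(p,[[90-150*np.cos(np.pi/6),-130,195+75]])),'duro wt',proj(n,pose(p,[[20,0,280]])))
# strip
top=[([-45,25,45],T(104,448)),([-45,-25,45],T(161,445)),([45,25,45],T(99,343)),([45,-25,45],T(157,341))]
side=[([-45,25,45],S(715,356)),([-45,-25,45],S(719,318)),([45,25,45],S(629,348)),([45,-25,45],S(635,311))]
r=least_squares(f,[465,119,.1]); print('strip',r.x, r.fun.round(1))
c,s=np.cos(p[2]),np.sin(p[2]); d=r.x[:2]-p[:2]; print('strip in stand',c*d[0]+s*d[1],-s*d[0]+c*d[1],r.x[2]-p[2])
print('foot',pose(p,[[20,0,59]]),'pivot',pose(p,[[90,-130,195]]),'grip',pose(p,[[90-150*np.cos(np.pi/6),-130,270]]))
E
```

```text
stand [5.27244471e+02 8.95104137e+01 1.06887971e-01] [-1.7  1.5  2.2  0.6 -2.4 -1.   1.2  1.6  0.9 -2.7 -2.9 -2.1]
top0 grip [[350.30541469 222.66044962]] duro wt [[285.73589395 196.87553496]]
side0 grip [[347.22430882 144.84398629]] duro wt [[310.0678113  183.93318425]]
strip [4.63466563e+02 1.19147055e+02 1.20419925e-01] [-0.7  0.6  0.3  0.2 -0.7  0.2 -0.5 -0.5  0.9  1.1  0.6 -0.9 -0.8  0.
 -0.9 -2.1]
strip in stand -60.252150255172175 36.271619753282835 0.013531954159240356
foot [[547.13032958  91.6441048   59.        ]] pivot [[630.59982585 -30.14605569 195.        ]] grip [[501.43738704 -44.00478581 270.        ]]
```

```bash
cat > plan.py <<'E'
from fit import *
P=np.array([527.2,89.5,.1069])
def go(tips,tilt=10,yaw=0):   # tip centres in stand frame (z above table) -> tool-frame shifts + turn
    o=status.get_obs(); R0=R.from_rotvec(o['orientation']); p0=np.array(o['ee_pos'])
    a=np.radians(tilt); M=np.array([[np.cos(a),0,np.sin(a)],[0,-1,0],[np.sin(a),0,-np.cos(a)]])
    G=R.from_euler('z',P[2]+yaw)*R.from_matrix(M)
    turn=(R0.inv()*G).as_rotvec()
    for t in tips:
        tcp=pose(P,[t])[0]-19*G.as_matrix()[:,2]
        print(t,'shift',R0.inv().apply(tcp-p0).round(1),'turn',turn.round(4))
def tip():
    o=status.get_obs(); r=R.from_rotvec(o['orientation']); q=np.array(o['ee_pos'])+19*r.as_matrix()[:,2]
    d=R.from_euler('z',-P[2]).apply(q-[P[0],P[1],0]); print('t',o['t'],'tip stand',d.round(1),'F',np.round(o['ft_force'],1))
E
python3 - <<'E'
from plan import *
tip(); go([[-180,-80,260],[-150,60,200],[-62,95,80]])
print(np.round(optics.get_image('wrist')['hand_eye'],2))
E
```

```text
t 0.15 tip stand [-443.5 -650.8  222.1] F [-0.7 -0.1 -0.2]
[-180, -80, 260] shift [ 339.9 -527.3  -37. ] turn [-0.0139  0.1743  0.1445]
[-150, 60, 200] shift [ 389.8 -661.4   23.2] turn [-0.0139  0.1743  0.1445]
[-62, 95, 80] shift [ 482.  -683.2  143.2] turn [-0.0139  0.1743  0.1445]
[[  -0.     -0.96   -0.28   77.62]
 [   1.     -0.     -0.      0.53]
 [   0.     -0.28    0.96 -143.15]
 [   0.      0.      0.      1.  ]]
```

```bash
python3 -m inch '[[[45,-60,-30,0,0,0,0],[90,-120,-40,0,0,0.03,0],[135,-180,-40,0,0.03,0.06,0],[170,-240,-40,0,0.06,0.09,0],[205,-300,-40,0,0.09,0.12,0],[240,-360,-40,0,0.12,0.14,0],[275,-420,-38,-0.01,0.15,0.145,0],[305,-475,-38,-0.01,0.174,0.145,0],[340,-527,-37,-0.014,0.174,0.145,0],[350,-575,-30,-0.014,0.174,0.145,0],[370,-620,0,-0.014,0.174,0.145,0],[390,-661,23,-0.014,0.174,0.145,0],[390,-661,23,-0.014,0.174,0.145,0],[390,-661,23,-0.014,0.174,0.145,0],[390,-661,23,-0.014,0.174,0.145,0]]]'
python3 - <<'E'
from plan import *
tip(); go([[-62,95,80],[-62,95,36]],20)
f=snap('wrist','w1')
E
```

```text
t: 1.7
ee_pos: [362.3, 104.1, 225.7]
orientation: [-3.117, -0.167, -0.275]
ft_force: [2.1, -0.8, 0.3]
width: 0.5
grasp_force: 0.0
t 1.7 tip stand [-159.1   32.1  207. ] F [ 2.1 -0.8  0.3]
[-62, 95, 80] shift [ 70.1 -63.  142.3] turn [0.001  0.173  0.0004]
[-62, 95, 36] shift [ 62.4 -63.  185.6] turn [0.001  0.173  0.0004]
```

View pics/w1.png

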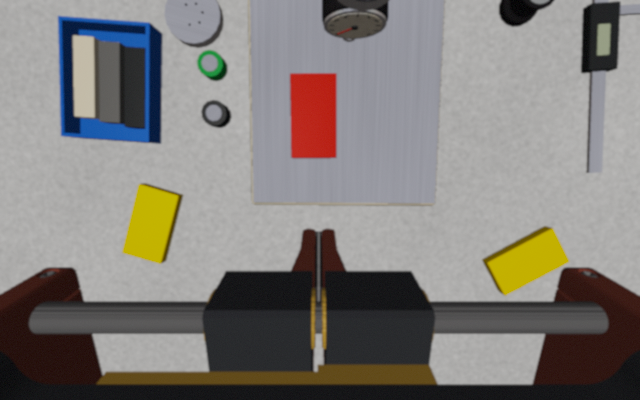

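The wrist view shows the strip at corners (291,73), (335,73), (336,157) and (291,158). The plate's front corners are at (254,204) and (434,205), and the durometer dial is at about (355,23).

```bash
python3 - <<'E'
from plan import *
tip()
q=[toz('w1',u,v,45)[:2] for u,v in((291,73),(335.5,73),(336,157.5),(291,158))]
L=lambda w:(np.array([[np.cos(P[2]),np.sin(P[2])],[-np.sin(P[2]),np.cos(P[2])]])@(np.array(w)-P[:2]))
print('strip corners',[L(x).round(1) for x in q])
print('plate',[L(toz('w1',u,v,30)[:2]).round(1) for u,v in((253,205),(435,206),(249,30),(442,30))])
print(proj('w1',pose(P,[[8,0,108],[20-12,28,108],[8,-28,108]])))
E
```

```text
t 1.75 tip stand [-157.4   38.2  206.2] F [ 1.3  1.5 -0.8]
strip corners [array([-14.5,  60.8]), array([-14.6,  13.5]), array([-103.8,   12.5]), array([-104.2,   61.8])]
plate [array([-158.2,  108. ]), array([-159.6, -104.1]), array([ 35.2, 107.6]), array([  34.9, -103.8])]
[[355.65670621  23.18745479]
 [322.69356617  23.23434541]
 [388.6238353   23.1405585 ]]
```

```bash
python3 -m inch '[[[0,0,0,0,0,0,0],[0,0,0,0,0,0,0],[0,0,0,0,0,0,0]]]' | tail -3
python3 - <<'E'
from plan import *
tip(); go([[-62,95,80],[-62,95,36],[-62,76,36],[-62,39,36]],20)
E
```

```text
ft_force: [-0.3, -0.3, -0.3]
width: 0.4
grasp_force: 0.0
t 2.05 tip stand [-159.6   28.6  207.1] F [-0.3 -0.3 -0.3]
[-62, 95, 80] shift [ 70.6 -66.8 142.3] turn [ 0.0021  0.1747 -0.0022]
[-62, 95, 36] shift [ 62.9 -66.9 185.6] turn [ 0.0021  0.1747 -0.0022]
[-62, 76, 36] shift [ 63.  -47.9 185.7] turn [ 0.0021  0.1747 -0.0022]
[-62, 39, 36] shift [ 63.1 -10.9 185.7] turn [ 0.0021  0.1747 -0.0022]
```

```bash
python3 -m inch '[[[15,-20,30,0,0.04,0,0],[30,-45,60,0,0.08,0,0],[50,-67,90,0,0.12,0,0],[65,-67,120,0,0.174,0,0],[71,-67,142,0,0.174,0,0],[68,-67,160,0,0.174,0,0],[63,-67,180,0,0.174,0,0],[63,-67,185,0,0.174,0,0],[63,-67,185,0,0.174,0,0],[63,-67,185,0,0.174,0,0],[63,-67,185,0,0.174,0,0],[63,-67,185,0,0.174,0,0]]]'
python3 - <<'E'
from plan import *
tip(); go([[-61,76,36],[-61,39,36]],20)
E
```

```text
t: 3.25
ee_pos: [453.9, 176.7, 62.3]
orientation: [-3.069, -0.168, -0.518]
ft_force: [0.6, -0.0, 0.2]
width: 0.5
grasp_force: 0.0
t 3.25 tip stand [-57.3  94.7  44.3] F [ 0.6 -0.   0.2]
[-61, 76, 36] shift [-6.5 18.6  6.5] turn [-0.007   0.0142  0.0011]
[-61, 39, 36] shift [-6.6 55.6  6.3] turn [-0.007   0.0142  0.0011]
```

```bash
python3 -m inch '[[[0,0,0,0,0,0,0],[0,0,0,0,0,0,0],[0,0,0,0,0,0,0]]]' >/dev/null
python3 - <<'E'
from plan import *
tip(); go([[-60,76,36],[-60,38.5,36]],20)
E
```

```text
t 3.55 tip stand [-57.6  94.8  43.6] F [-0.5 -0.4 -0.4]
[-60, 76, 36] shift [-5.1 18.7  6.3] turn [-0.0069  0.0154  0.0018]
[-60, 38.5, 36] shift [-5.1 56.2  6.1] turn [-0.0069  0.0154  0.0018]
```

```bash
python3 -m inch '[[[-3,0,3,0,0.015,0,0],[-5,0,6,0,0.015,0,0],[-5,8,6,0,0.015,0,0],[-5,16,6,0,0.015,0,0],[-5,20,6,0,0.015,0,0],[-5,24,6,0,0.015,0,0],[-5,27,6,0,0.015,0,0],[-5,30,6,0,0.015,0,0],[-5,33,6,0,0.015,0,0],[-5,36,6,0,0.015,0,0],[-5,39,6,0,0.015,0,0],[-5,42,6,0,0.015,0,0],[-5,45,6,0,0.015,0,0],[-5,48,6,0,0.015,0,0],[-5,51,6,0,0.015,0,0],[-5,54,6,0,0.015,0,0],[-5,56,6,0,0.015,0,0],[-5,56,6,0,0.015,0,0],[-5,56,6,0,0.015,0,0],[-5,56,6,0,0.015,0,0]]]'
python3 - <<'E'
from plan import *
tip(); f=snap('wrist','w2')
m=((f[:,:,0]>120)&(f[:,:,1]<70)&(f[:,:,2]<70)).astype(np.uint8)
c=max(cv2.findContours(m,0,2)[0],key=cv2.contourArea); print(cv2.minAreaRect(c))
E
```

```text
t: 5.55
ee_pos: [459.0, 127.8, 61.3]
orientation: [-3.09, -0.162, -0.531]
ft_force: [0.2, -0.7, -0.2]
width: 0.5
grasp_force: 0.0
t 5.55 tip stand [-57.4  45.   43.4] F [ 0.2 -0.7 -0.2]
((374.1164245605469, 231.39492797851562), (122.1159439086914, 83.28233337402344), 84.19327545166016)
```

View pics/w2.png

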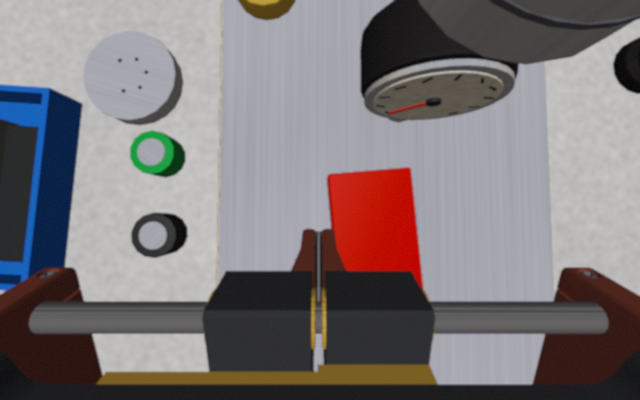

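The wrist view shows the strip shifted right, with its rear corners at (329,175) and (410,168) and a few degrees of turn. The fingertip is at its left side, riding higher than commanded, so I'll check the joint limits.

```bash
python3 - <<'E'
from plan import *
o=status.get_obs(); print(np.round(o['qpos'],3)); tip()
L=lambda w:(np.array([[np.cos(P[2]),np.sin(P[2])],[-np.sin(P[2]),np.cos(P[2])]])@(np.array(w)-P[:2])).round(1)
print([L(toz('w2',u,v,45)[:2]) for u,v in((328.5,175),(410,168),(422,282),(334,225))])
go([[-60,38,36]],20);go([[-60,38,36]],10)
E
```

```text
[ 0.294  0.482  2.252 -0.797  0.109  2.541]
t 5.6 tip stand [-57.4  45.   43.4] F [ 0.6 -0.1  0.3]
[array([-15.3,  38.6]), array([-11.3,  -9.6]), array([-77.8, -15.1]), array([-44.6,  35.6])]
[-60, 38, 36] shift [-5.1  7.2  6.2] turn [0.0159 0.0095 0.0009]
[-60, 38, 36] shift [-1.8  7.2  6.5] turn [ 0.0159 -0.165  -0.0005]
```

The arm is at the j5 and j6 limits, so it needs less tilt. For the rearward push I'll open the gripper and use only its right finger, which keeps the camera clear of the weight. First I retreat.

```bash
python3 -m inch '[[[0,-10,-15,0,0,0,0],[0,-15,-40,0,-0.05,0,0],[0,-15,-70,0,-0.15,0,0],[0,-15,-100,0,-0.25,0,0],[0,-15,-100,0,-0.25,0,0],[0,-15,-100,0,-0.25,0,0],[0,-15,-100,0,-0.25,0,0],[0,-15,-100,0,-0.25,0,100],[0,-15,-100,0,-0.25,0,100],[0,-15,-100,0,-0.25,0,100],[0,-15,-100,0,-0.25,0,100]]]'
python3 - <<'E'
from plan import *
tip(); print(np.round(status.get_obs()['qpos'],3)); go([[-128,60,100],[-128,60,38]],4)
E
```

```text
t: 6.7
ee_pos: [423.9, 140.6, 154.9]
orientation: [3.123, 0.161, 0.14]
ft_force: [0.6, -1.6, 0.3]
width: 28.6
grasp_force: 0.0
t 6.7 tip stand [-95.6  61.5 136. ] F [ 0.6 -1.6  0.3]
[ 0.316  0.274  2.127 -0.055  0.658  1.826]
[-128, 60, 100] shift [-35.1   1.4  33. ] turn [ 0.0158 -0.0189 -0.0032]
[-128, 60, 38] shift [-40.6   0.4  94.7] turn [ 0.0158 -0.0189 -0.0032]
```

```bash
python3 -m inch '[[[-20,0,5,0,-0.02,0,100],[-35,1,10,0.015,-0.02,0,100],[-38,1,30,0.015,-0.02,0,100],[-38,1,30,0.015,-0.02,0,100],[-38,1,30,0.015,-0.02,0,100],[-38,1,30,0.015,-0.02,0,100],[-38,1,55,0.015,-0.02,0,100],[-40,1,80,0.015,-0.02,0,100],[-40,1,94,0.015,-0.02,0,100],[-40,1,94,0.015,-0.02,0,100],[-40,1,94,0.015,-0.02,0,100],[-40,1,94,0.015,-0.02,0,100]]]'
python3 - <<'E'
from plan import *
tip(); o=status.get_obs();print(o['width'],np.round(o['qpos'],3)); go([[-120,60,37]],4);go([[-59,54,37]],12)
for n in('top','side'): snap(n,n+'3')
f=snap('wrist','w3')
E
```

```text
t: 7.9
ee_pos: [394.0, 135.3, 59.1]
orientation: [-3.132, -0.162, -0.112]
ft_force: [-0.6, -0.2, -0.7]
width: 87.9
grasp_force: 0.0
t 7.9 tip stand [-126.2   59.7   40.2] F [-0.6 -0.2 -0.7]
87.9000117535366 [ 0.312  0.458  2.221 -0.038  0.394  1.815]
[-120, 60, 37] shift [ 6.  -0.3  3.6] turn [ 0.0002 -0.0015 -0.0033]
[-59, 54, 37] shift [64.2  5.5  8.1] turn [ 0.0004  0.1381 -0.0033]
```

View pics/w3.png

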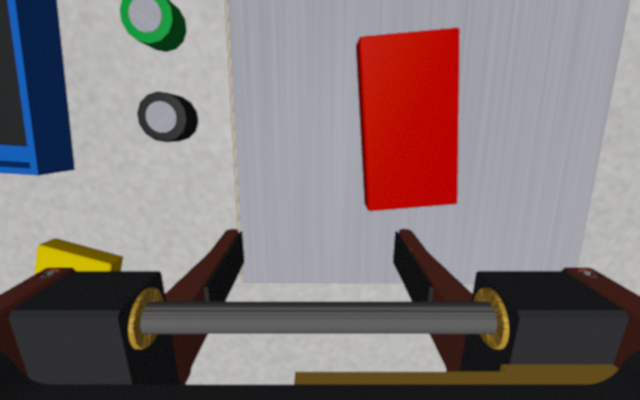

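The right fingertip at (405,235) sits slightly left of the middle of the strip's front edge (370 to 457, row 208), which is right for the push.

```bash
python3 -m inch '[[[4,0,3,0,0,0,100],[7,0.5,3.5,0,0.01,0,100],[10,1,3.5,0,0.02,0,100],[13,1,4,0,0.03,0,100],[16,1.5,4,0,0.04,0,100],[19,2,4,0,0.05,0,100],[22,2,4.5,0,0.05,0,100],[25,2.5,4.5,0,0.06,0,100],[28,2.5,5,0,0.07,0,100],[31,3,5,0,0.08,0,100],[34,3,5,0,0.08,0,100],[37,3.5,5.5,0,0.09,0,100],[40,3.5,6,0,0.1,0,100],[43,4,6,0,0.1,0,100],[46,4,6,0,0.11,0,100],[49,4.5,6.5,0,0.12,0,100],[52,4.5,7,0,0.13,0,100],[52,4.5,7,0,0.13,0,100],[52,4.5,7,0,0.13,0,100]]]'
python3 - <<'E'
from plan import *
tip(); print(np.round(status.get_obs()['qpos'],3)); go([[-59,54,37]],12)
f=snap('wrist','w4')
E
```

```text
t: 9.95
ee_pos: [445.8, 136.0, 54.8]
orientation: [-3.112, -0.161, -0.312]
ft_force: [0.1, -0.2, -0.3]
width: 88.1
grasp_force: 0.0
t 9.95 tip stand [-72.2  54.9  36.2] F [ 0.1 -0.2 -0.3]
[ 0.294  0.491  2.195 -0.146  0.263  1.898]
[-59, 54, 37] shift [12.9  0.9  1.8] turn [ 0.0009  0.0097 -0.0031]
```

View pics/w4.png

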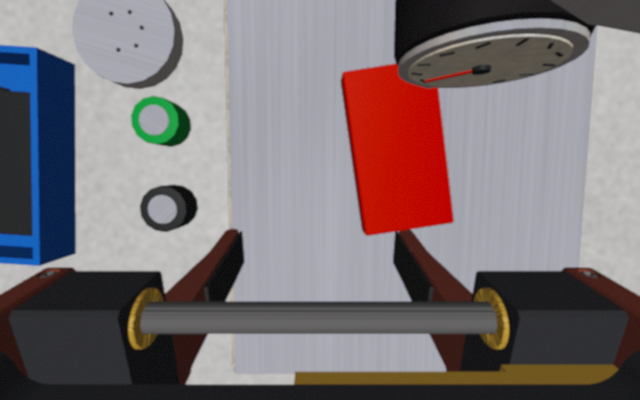

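The strip now reaches under the dial, turned counter-clockwise. Its front corners are at (366,234) and (452,221), and its rear left corner is at (343,73).

```bash
python3 - <<'E'
from plan import *
L=lambda w:(np.array([[np.cos(P[2]),np.sin(P[2])],[-np.sin(P[2]),np.cos(P[2])]])@(np.array(w)-P[:2])).round(1)
c=[L(toz('w4',u,v,45)[:2]) for u,v in((366,226),(451,215),(343,73))]; print(c)
x=(c[2]-c[0]); yaw=np.arctan2(x[1],x[0]); yaw2=np.arctan2(-(c[1]-c[0])[0]*-1,-(c[1]-c[0])[1]); print(yaw,yaw2)
C=(c[1]+c[2])/2; print('centre',C,'foot in strip',R.from_euler('z',-yaw).apply(np.r_[np.array([20,0])-C,0]))
print('R finger px->',L(toz('w4',405,233,40)[:2]))
E
```

```text
[array([-58.4,  28.2]), array([-52.4, -18.5]), array([23.6, 41.2])]
0.15722805097656897 0.1277796386926556
centre [-14.4   11.35] foot in strip [ 32.19848489 -16.59638729   0.        ]
R finger px-> [-63.4   5.2]
```

Foot is 16.6 mm off the strip's centre line, with 13 allowed, and the strip is turned 8°. I'll correct it with a closed fingertip on the left side towards the rear, the tool turned 90° and leaning left, clear of the durometer. First I retreat.

```bash
python3 -m inch '[[[-10,0,0,0,0,0,100],[-20,0,-10,0,0,0,100],[-25,-10,-40,0,0,0,100],[-25,-30,-80,0,0,0,50],[-25,-55,-120,0,0,0,0],[-25,-75,-160,0,0,0,0],[-25,-75,-160,0,0,0,0],[-25,-75,-160,0,0,0,0],[-25,-75,-160,0,0,0,0]]]'
python3 - <<'E'
from plan import *
tip(); go([[0,150,190],[3,130,130],[3,80,60]],-28,np.pi/2)
E
```

```text
t: 10.9
ee_pos: [380.8, 203.9, 205.7]
orientation: [-3.113, -0.161, -0.309]
ft_force: [-0.3, 0.2, -0.2]
width: 42.9
grasp_force: 0.0
t 10.9 tip stand [-129.6  129.3  187.1] F [-0.3  0.2 -0.2]
[0, 150, 190] shift [130.9 -30.   25.1] turn [-0.231  -0.5354 -1.5829]
[3, 130, 130] shift [122.1 -10.1  84.5] turn [-0.231  -0.5354 -1.5829]
[3, 80, 60] shift [108.5  39.8 153.2] turn [-0.231  -0.5354 -1.5829]
```

```bash
python3 -m inch '[[[10,-10,0,-0.02,-0.04,-0.12,0],[20,-20,0,-0.04,-0.08,-0.24,0],[30,-30,0,-0.055,-0.12,-0.36,0],[45,-30,5,-0.07,-0.16,-0.48,0],[60,-30,8,-0.09,-0.2,-0.6,0],[75,-30,10,-0.105,-0.24,-0.72,0],[90,-30,12,-0.12,-0.28,-0.84,0],[100,-30,15,-0.14,-0.32,-0.96,0],[110,-30,18,-0.16,-0.36,-1.08,0],[120,-30,20,-0.175,-0.4,-1.2,0],[130,-30,25,-0.19,-0.44,-1.32,0],[131,-30,25,-0.21,-0.49,-1.45,0],[131,-30,25,-0.231,-0.535,-1.583,0],[131,-30,25,-0.231,-0.535,-1.583,0],[131,-30,25,-0.231,-0.535,-1.583,0],[131,-30,25,-0.231,-0.535,-1.583,0],[131,-30,25,-0.231,-0.535,-1.583,0]]]'
python3 - <<'E'
from plan import *
tip(); print(np.round(status.get_obs()['qpos'],3)); go([[4,130,130],[4,85,60],[4,66,38]],-28,np.pi/2)
E
```

```text
t: 12.6
ee_pos: [511.7, 247.9, 208.1]
orientation: [1.836, 2.038, -0.453]
ft_force: [0.1, -0.2, -0.3]
width: 0.1
grasp_force: 0.0
t 12.6 tip stand [  1.5 150.2 191.3] F [ 0.1 -0.2 -0.3]
[ 0.638  0.506  1.671 -0.439  1.256  0.734]
[4, 130, 130] shift [10.8  2.4 63.6] turn [ 0.0014 -0.0017 -0.003 ]
[4, 85, 60] shift [  3.8   2.3 146.5] turn [ 0.0014 -0.0017 -0.003 ]
[4, 66, 38] shift [ -2.7   2.3 174.9] turn [ 0.0014 -0.0017 -0.003 ]
```

```bash
python3 -m inch '[[[5,1,30,0,0,0,0],[10,2,62,0,0,0,0],[7,2,100,0,0,0,0],[4,2,140,0,0,0,0],[0,2,160,0,0,0,0],[-2,2,174,0,0,0,0],[-2,2,174,0,0,0,0],[-2,2,174,0,0,0,0],[-2,2,174,0,0,0,0]]]'
python3 - <<'E'
from plan import *
tip(); print(np.round(status.get_obs()['qpos'],3)); go([[5,50,37],[5,45,37],[5,36,37]],-28,np.pi/2)
E
```

```text
t: 13.5
ee_pos: [523.7, 166.9, 56.5]
orientation: [1.833, 2.039, -0.45]
ft_force: [0.4, 0.1, 0.6]
width: 0.6
grasp_force: 0.0
t 13.5 tip stand [ 4.9 68.5 39.7] F [0.4 0.1 0.6]
[ 0.516  0.691  1.8   -0.564  0.935  0.815]
[5, 50, 37] shift [-15.    0.2  11. ] turn [ 0.0043 -0.0023 -0.0017]
[5, 45, 37] shift [-19.5   0.2  13.3] turn [ 0.0043 -0.0023 -0.0017]
[5, 36, 37] shift [-27.4   0.2  17.5] turn [ 0.0043 -0.0023 -0.0017]
```

```bash
python3 -m inch '[[[-5,0,6,0,0,0,0],[-10,0,8.5,0,0,0,0],[-15,0,11,0,0,0,0],[-17,0,12,0,0,0,0],[-19,0,13,0,0,0,0],[-21,0,14,0,0,0,0],[-23,0,15,0,0,0,0],[-25,0,16,0,0,0,0],[-27,0,17,0,0,0,0],[-27,0,17,0,0,0,0],[-27,0,17,0,0,0,0]]]'
python3 - <<'E'
from plan import *
tip()
for n in('top','side','wrist'): f=snap(n,n+'5')
a=cv2.imread('pics/top5.png')[120:310,200:370]; b=cv2.imread('pics/side5.png')[180:320,240:400]; w=cv2.imread('pics/wrist5.png')
c=np.zeros((590,800,3),np.uint8); c[:380,:340]=cv2.resize(a,None,fx=2,fy=2,interpolation=2); c[:350,400:]=cv2.resize(b,None,fx=2.5,fy=2.5,interpolation=2); c[380:580,:320]=cv2.resize(w,(320,200)); cv2.imwrite('pics/z5.png',c)
E
```

```text
t: 14.6
ee_pos: [526.2, 134.2, 53.0]
orientation: [1.833, 2.039, -0.454]
ft_force: [-0.6, -0.8, -0.3]
width: 0.7
grasp_force: 0.0
t 14.6 tip stand [ 3.8 35.6 36.2] F [-0.6 -0.8 -0.3]
```

View pics/z5.png

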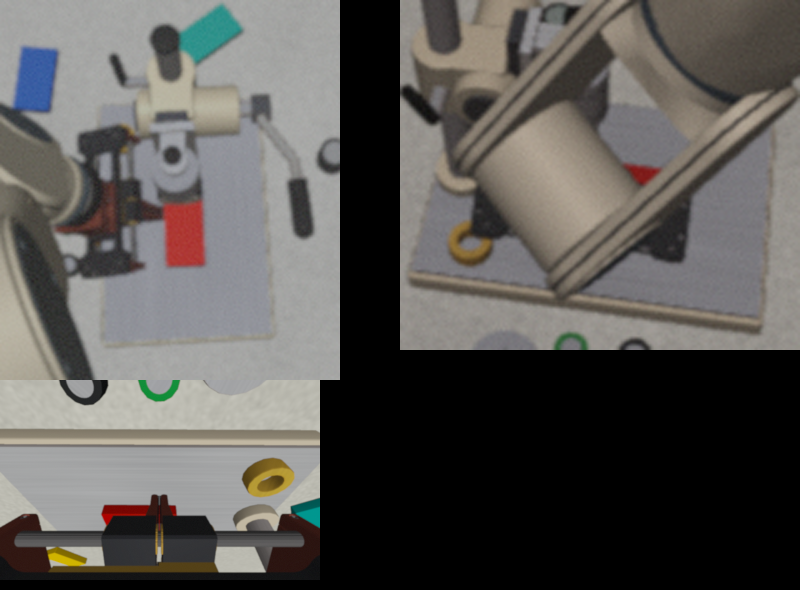

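The top view shows the strip straightened under the durometer, its front edge at zoom (167,267) to (205,265). The arm is clear of the ring and the durometer.

```bash
python3 - <<'E'
from plan import *
L=lambda w:(np.array([[np.cos(P[2]),np.sin(P[2])],[-np.sin(P[2]),np.cos(P[2])]])@(np.array(w)-P[:2])).round(1)
f=cv2.imread('pics/top5.png').astype(int)
m=((f[:,:,2]>120)&(f[:,:,1]<80)&(f[:,:,0]<80)).astype(np.uint8); m[:205]=0;m[:,:270]=0;m[:,320:]=0
c=max(cv2.findContours(m,0,2)[0],key=cv2.contourArea); r=cv2.minAreaRect(c); print(r)
print([L(toz('top5',u,v,45)[:2]) for u,v in cv2.boxPoints(r)])
tip()
E
python3 -m inch '[[[5,0,-4,0,0,0,0],[15,0,-10,0,0,0,0],[25,0,-20,0,0,0,0],[32,0,-50,0,0,0,0],[34,0,-95,0,0,0,0],[34,0,-140,0,0,0,0],[34,0,-180,0,0,0,0],[34,0,-180,0,0,0,0],[34,0,-180,0,0,0,0]]]'
python3 - <<'E'
from plan import *
tip(); go([[-125,100,210],[-125,54,180]],6)
E
```

```text
((291.51324462890625, 236.30377197265625), (31.926359176635742, 18.373945236206055), 87.51044464111328)
[array([18.2, 23.8]), array([ 17.5, -23.4]), array([-64.8, -22.7]), array([-64.1,  23.8])]
t 14.75 tip stand [ 3.8 35.7 36.2] F [-0.4 -0.4  0.2]
t: 15.65
ee_pos: [513.6, 249.4, 196.9]
orientation: [1.832, 2.041, -0.45]
ft_force: [-0.6, 0.4, 0.5]
width: 0.1
grasp_force: 0.0
t 15.65 tip stand [  3.6 151.6 180.1] F [-0.6  0.4  0.5]
[-125, 100, 210] shift [ -68.4 -130.5   -0.6] turn [0.3047 0.4594 1.5619]
[-125, 54, 180] shift [ -95.1 -130.7   47.4] turn [0.3047 0.4594 1.5619]
```

```bash
python3 -m inch '[[[-10,-10,-5,0.02,0.03,0.12,0],[-20,-20,-10,0.04,0.06,0.24,0],[-30,-30,-10,0.06,0.1,0.36,0],[-40,-45,-10,0.09,0.14,0.48,0],[-50,-60,-10,0.11,0.17,0.6,0],[-55,-75,-10,0.14,0.21,0.72,0],[-60,-90,-10,0.16,0.24,0.84,50],[-62,-100,-10,0.18,0.28,0.96,100],[-64,-110,-8,0.2,0.31,1.08,100],[-66,-120,-5,0.23,0.35,1.2,100],[-68,-130,-2,0.25,0.38,1.32,100],[-68,-131,-1,0.28,0.42,1.44,100],[-68,-131,-1,0.305,0.46,1.562,100],[-68,-131,-1,0.305,0.46,1.562,100],[-68,-131,-1,0.305,0.46,1.562,100],[-68,-131,-1,0.305,0.46,1.562,100],[-68,-131,-1,0.305,0.46,1.562,100]]]'
python3 - <<'E'
from plan import *
tip(); print(np.round(status.get_obs()['qpos'],3)); go([[-110,50,150],[-105,50,60],[-95,50,37]],6)
E
```

```text
t: 17.35
ee_pos: [389.9, 174.8, 228.3]
orientation: [-3.129, -0.167, -0.16]
ft_force: [0.4, 0.4, -0.2]
width: 85.0
grasp_force: 0.0
t 17.35 tip stand [-125.5   99.4  209.4] F [ 0.4  0.4 -0.2]
[ 0.416  0.106  2.114 -0.044  0.825  1.908]
[-110, 50, 150] shift [ 9.3 49.4 60.7] turn [ 0.0014  0.0023 -0.0001]
[-105, 50, 60] shift [  5.1  49.3 150.8] turn [ 0.0014  0.0023 -0.0001]
[-95, 50, 37] shift [ 12.7  49.2 174.7] turn [ 0.0014  0.0023 -0.0001]
```

```bash
python3 -m inch '[[[4,20,20,0,0,0,100],[8,40,40,0,0,0,100],[8,49,70,0,0,0,100],[6,49,110,0,0,0,100],[5,49,150,0,0,0,100],[10,49,165,0,0,0,100],[13,49,174,0,0,0,100],[13,49,174,0,0,0,100],[13,49,174,0,0,0,100],[13,49,174,0,0,0,100]]]'
python3 - <<'E'
from plan import *
tip(); print(np.round(status.get_obs()['qpos'],3)); go([[-80,50,37],[-58,50,37]],12)
snap('wrist','w6')
E
```

```text
t: 18.35
ee_pos: [426.0, 129.2, 57.8]
orientation: [-3.128, -0.165, -0.164]
ft_force: [-0.5, 0.6, -1.2]
width: 87.8
grasp_force: 0.0
t 18.35 tip stand [-94.4  50.3  38.9] F [-0.5  0.6 -1.2]
[ 0.28   0.478  2.181 -0.05   0.379  1.791]
[-80, 50, 37] shift [12.1  0.3  3.5] turn [ 0.0007  0.1046 -0.0014]
[-58, 50, 37] shift [34.   0.2  5.8] turn [ 0.0007  0.1046 -0.0014]
```

View pics/w6.png

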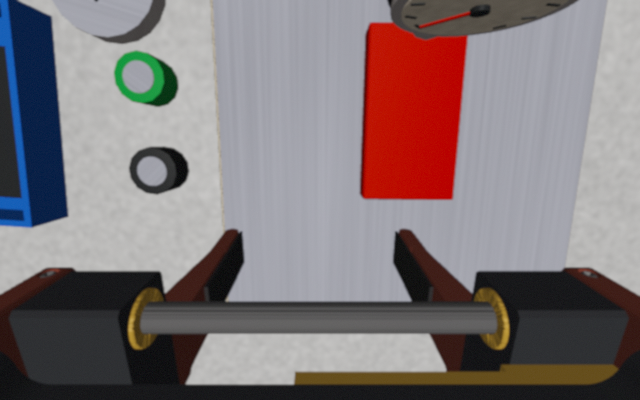

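The strip lies straight with its front edge at (362..452,198), and the finger at x=405 is on its middle. Pushing.

```bash
python3 - <<'E'
from plan import *
L=lambda w:(np.array([[np.cos(P[2]),np.sin(P[2])],[-np.sin(P[2]),np.cos(P[2])]])@(np.array(w)-P[:2])).round(1)
print([L(toz('w6',u,v,45)[:2]) for u,v in((363,193),(451.5,193),(372,24))])
E
python3 -m inch '[[[5,0,2.5,0,0.02,0,100],[9,0,3,0,0.04,0,100],[12,0,3.5,0,0.06,0,100],[15,0,4,0,0.07,0,100],[18,0,4,0,0.08,0,100],[20,0,4.5,0,0.09,0,100],[22,0,4.5,0,0.1,0,100],[24,0,5,0,0.105,0,100],[26,0,5,0,0.105,0,100],[28,0,5,0,0.105,0,100],[30,0,5.5,0,0.105,0,100],[31.5,0,5.5,0,0.105,0,100],[33,0,5.5,0,0.105,0,100],[34,0,5.8,0,0.105,0,100],[34,0,5.8,0,0.105,0,100],[34,0,5.8,0,0.105,0,100]]]'
python3 - <<'E'
from plan import *
tip(); print(np.round(status.get_obs()['qpos'],3)); f=snap('wrist','w7')
m=((f[:,:,0]>120)&(f[:,:,1]<60)&(f[:,:,2]<60)).astype(np.uint8)
c=max(cv2.findContours(m,0,2)[0],key=cv2.contourArea)[:,0]
a=cv2.approxPolyDP(c,3,True)[:,0]; print(a.tolist())
L=lambda w:(np.array([[np.cos(P[2]),np.sin(P[2])],[-np.sin(P[2]),np.cos(P[2])]])@(np.array(w)-P[:2])).round(1)
print([L(toz('w7',u,v,45)[:2]).tolist() for u,v in a])
E
```

```text
[array([-61.5,  25.6]), array([-61.6, -22.7]), array([23.4, 23.1])]
t: 20.0
ee_pos: [459.9, 132.6, 54.6]
orientation: [-3.11, -0.164, -0.325]
ft_force: [0.6, -0.6, 0.4]
width: 88.0
grasp_force: 0.0
t 20.0 tip stand [-58.3  50.   36. ] F [ 0.6 -0.6  0.4]
[ 0.278  0.5    2.174 -0.139  0.265  1.874]
[[367, 65], [361, 225], [400, 230], [448, 229], [454, 121], [413, 119], [455, 111], [410, 120], [387, 115], [379, 96], [380, 67]]
[[41.7, 23.7], [-44.0, 26.2], [-46.8, 4.6], [-46.4, -21.9], [12.3, -23.3], [13.5, -1.3], [17.6, -23.7], [12.9, 0.3], [15.6, 12.7], [25.6, 17.1], [40.6, 16.8]]
```

The strip is centred at about (-2, 1) in the stand frame, so the foot is about 23 mm inside the nearest edges. Next I retreat and go to the lever.

```bash
python3 -m inch '[[[-10,0,0,0,0,0,100],[-25,0,-10,0,0,0,100],[-45,0,-40,0,0,0,100],[-65,0,-85,0,0,0,100],[-75,0,-130,0,0,0,60],[-80,20,-175,0,0,0,0],[-85,40,-220,0,0,0,0],[-90,70,-260,0,0,0,0],[-90,110,-290,0,0,0,0],[-90,150,-300,0,0,0,0],[-90,180,-300,0,0,0,0],[-90,180,-300,0,0,0,0],[-90,180,-300,0,0,0,0],[-90,180,-300,0,0,0,0]]]'
python3 - <<'E'
from plan import *
tip(); print(np.round(status.get_obs()['qpos'],3)); go([[-45,-130,330],[-36,-130,302]],10)
snap('wrist','w8')
E
```

```text
t: 21.45
ee_pos: [328.7, -61.1, 328.9]
orientation: [-3.11, -0.164, -0.323]
ft_force: [-0.5, -0.2, 0.1]
width: 11.1
grasp_force: 0.0
t 21.45 tip stand [-209.5 -128.6  310.3] F [-0.5 -0.2  0.1]
[-0.288 -0.27   2.197  0.092  1.025  1.137]
[-45, -130, 330] shift [165.7   1.2  14.5] turn [ 0.0004 -0.0324 -0.0012]
[-36, -130, 302] shift [168.7   1.2  43.7] turn [ 0.0004 -0.0324 -0.0012]
```

View pics/w8.png

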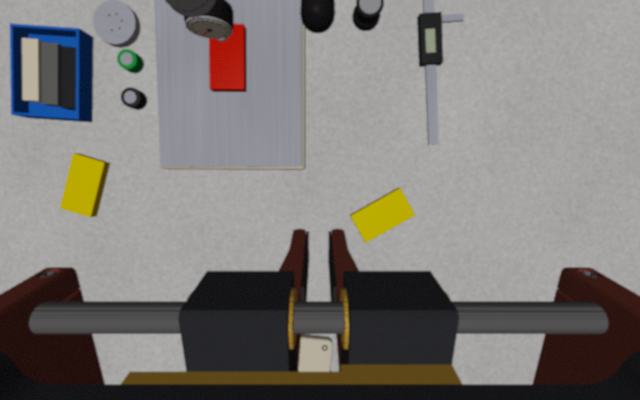

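The wrist view shows the strip under the dial and the grip at (318,10), in line with the fingers in the column direction. I'll approach above the grip.

```bash
python3 -m inch '[[[20,0,-15,0,0,0,0],[50,1,-25,0,-0.03,0,0],[85,1,-25,0,-0.03,0,0],[120,1,-20,0,-0.03,0,0],[150,1,0,0,-0.03,0,0],[166,1,14,0,-0.03,0,0],[168,1,25,0,-0.03,0,0],[168,1,25,0,-0.03,0,0],[168,1,25,0,-0.03,0,0],[168,1,25,0,-0.03,0,0]]]'
python3 - <<'E'
from plan import *
tip(); print(np.round(status.get_obs()['qpos'],3))
def T(q):
    f=np.pi/6-q; u=np.array([-np.cos(f),np.sin(f)]); n=np.array([np.sin(f),np.cos(f)])
    h=11+9*abs(np.sin(f+np.radians(10))); p=np.array([90,195])+150*u+h*n; return [p[0],-130,p[1]]
go([np.round(T(q),1).tolist() for q in np.r_[0,.1,.2,.3,.4,.5,.6,.7,.8,.9,.95]],10)
for n in('top','side'): snap(n,n+'9')
a=cv2.imread('pics/top9.png')[120:310,230:400]; b=cv2.imread('pics/side9.png')[100:320,230:430]
c=np.zeros((440,800,3),np.uint8); c[:380,:340]=cv2.resize(a,None,fx=2,fy=2,interpolation=2); c[:,400:]=cv2.resize(b,None,fx=2,fy=2,interpolation=2); cv2.imwrite('pics/z9.png',c)
E
```

```text
t: 22.5
ee_pos: [497.5, -45.0, 340.5]
orientation: [-3.116, -0.164, -0.28]
ft_force: [-0.4, -0.3, -0.5]
width: 0.4
grasp_force: 0.0
t 22.5 tip stand [ -40.5 -130.6  321.8] F [-0.4 -0.3 -0.5]
[-0.138  0.045  1.898  0.049  1.025  1.305]
[-31.5, -130.0, 284.5] shift [ 2.3 -0.6 38.3] turn [ 0.0012 -0.0044 -0.0015]
[-40.1, -130.0, 271.3] shift [-8.5 -0.6 49.8] turn [ 0.0012 -0.0044 -0.0015]
[-47.3, -130.0, 257.2] shift [-18.1  -0.6  62.4] turn [ 0.0012 -0.0044 -0.0015]
[-53.1, -130.0, 242.4] shift [-26.4  -0.6  75.9] turn [ 0.0012 -0.0044 -0.0015]
[-57.2, -130.0, 227.0] shift [-33.2  -0.6  90.3] turn [ 0.0012 -0.0044 -0.0015]
[-59.7, -130.0, 211.3] shift [-38.5  -0.6 105.3] turn [ 0.0012 -0.0044 -0.0015]
[-60.5, -130.0, 195.4] shift [-42.1  -0.6 120.8] turn [ 0.0012 -0.0044 -0.0015]
[-59.6, -130.0, 179.5] shift [-44.   -0.6 136.6] turn [ 0.0012 -0.0044 -0.0015]
[-57.6, -130.0, 165.5] shift [-44.6  -0.7 150.8] turn [ 0.0012 -0.0044 -0.0015]
[-54.2, -130.0, 151.8] shift [-43.6  -0.7 164.8] turn [ 0.0012 -0.0044 -0.0015]
[-52.0, -130.0, 145.0] shift [-42.7  -0.7 171.9] turn [ 0.0012 -0.0044 -0.0015]
```

View pics/z9.png

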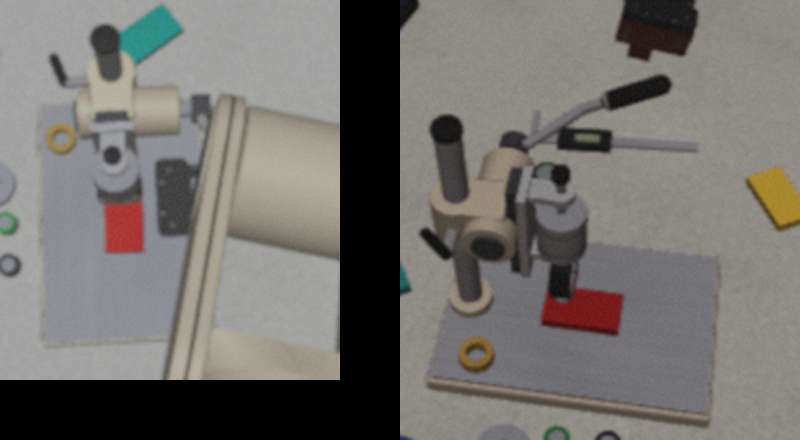

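The strip lies under the foot and the fingertip is above the grip. Now the smooth arc down, in two parts.

```bash
python3 -m inch '[[[1,-0.6,10,0,0,0,0],[2,-0.6,20,0,0,0,0],[2,-0.6,28,0,0,0,0],[2,-0.6,33,0,0,0,0],[2,-0.6,37,0,0,0,0],[-1,-0.6,41,0,0,0,0],[-4,-0.6,45,0,0,0,0],[-8,-0.6,50,0,0,0,0],[-11,-0.6,54,0,0,0,0],[-15,-0.6,58,0,0,0,0],[-18,-0.6,62,0,0,0,0],[-21,-0.6,66,0,0,0,0],[-24,-0.6,71,0,0,0,0],[-26.5,-0.6,76,0,0,0,0],[-29,-0.6,81,0,0,0,0],[-31,-0.6,86,0,0,0,0],[-33,-0.6,90,0,0,0,0]]]'
python3 - <<'E'
from plan import *
tip()
def T(q):
    f=np.pi/6-q; u=np.array([-np.cos(f),np.sin(f)]); n=np.array([np.sin(f),np.cos(f)])
    h=11+9*abs(np.sin(f+np.radians(10))); p=np.array([90,195])+150*u+h*n; return [p[0],-130,p[1]]
go([np.round(T(q),1).tolist() for q in np.r_[.4,.5,.6,.7,.8,.9,.95]],10)
f=snap('side','s10'); snap('top','t10'); snap('wrist','w10')
E
```

```text
t: 24.3
ee_pos: [481.6, -46.4, 245.0]
orientation: [-3.116, -0.164, -0.278]
ft_force: [1.3, 0.6, 1.3]
width: 0.5
grasp_force: 1.0
t 24.3 tip stand [ -56.5 -130.2  226.3] F [1.3 0.6 1.3]
[-57.2, -130.0, 227.0] shift [-0.5 -0.2 -0.8] turn [ 0.0011 -0.0036 -0.0016]
[-59.7, -130.0, 211.3] shift [-5.7 -0.2 14.2] turn [ 0.0011 -0.0036 -0.0016]
[-60.5, -130.0, 195.4] shift [-9.3 -0.2 29.7] turn [ 0.0011 -0.0036 -0.0016]
[-59.6, -130.0, 179.5] shift [-11.3  -0.3  45.5] turn [ 0.0011 -0.0036 -0.0016]
[-57.6, -130.0, 165.5] shift [-11.8  -0.3  59.6] turn [ 0.0011 -0.0036 -0.0016]
[-54.2, -130.0, 151.8] shift [-10.9  -0.3  73.7] turn [ 0.0011 -0.0036 -0.0016]
[-52.0, -130.0, 145.0] shift [-9.9 -0.3 80.8] turn [ 0.0011 -0.0036 -0.0016]
```

```bash
python3 -m inch '[[[-2,0,5,0,0,0,0],[-4,0,9,0,0,0,0],[-5.5,0,14,0,0,0,0],[-7,0,19,0,0,0,0],[-8,0,24,0,0,0,0],[-9.3,0,30,0,0,0,0],[-10,0,35,0,0,0,0],[-11,0,40,0,0,0,0],[-11.3,0,45,0,0,0,0],[-11.5,0,50,0,0,0,0],[-11.8,0,55,0,0,0,0],[-11.8,0,60,0,0,0,0],[-11.5,0,65,0,0,0,0],[-11,0,70,0,0,0,0],[-10.8,0,74,0,0,0,0],[-10.4,0,77,0,0,0,0],[-10.4,0,77,0,0,0,0],[-10.4,0,77,0,0,0,0]]]'
python3 - <<'E'
from plan import *
tip(); 
F=[]
for n in('top','side','wrist'): snap(n,n+'11'); F.append(status.get_obs()['ft_force'])
print(np.mean(F,0).round(2))
b=cv2.imread('pics/side11.png')[100:320,230:430]; w=cv2.imread('pics/wrist11.png')
c=np.zeros((440,800,3),np.uint8); c[:,:400]=cv2.resize(b,None,fx=2,fy=2,interpolation=2); c[:250,400:]=cv2.resize(w,(400,250)); cv2.imwrite('pics/z11.png',c)
E
```

```text
t: 26.25
ee_pos: [484.9, -46.1, 167.6]
orientation: [-3.116, -0.164, -0.278]
ft_force: [-0.3, -1.5, 6.0]
width: 0.6
grasp_force: 2.6
t 26.25 tip stand [ -53.1 -130.3  148.9] F [-0.3 -1.5  6. ]
[-0.73 -0.33  5.3 ]
```

View pics/z11.png

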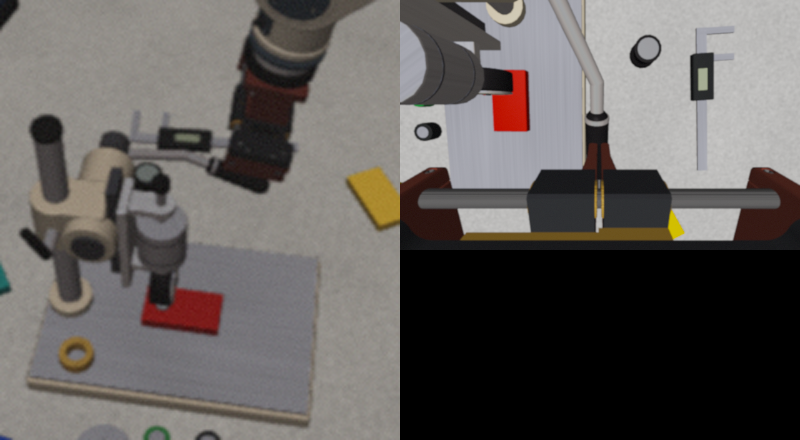

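The lever is down at about 0.92 rad, past the 0.67 contact point. It is held with about 5 N, and the durometer stands on the strip. Handing in.

```bash
python3 -m inch '[[[0,0,0,0,0,0,0],[0,0,0,0,0,0,0],[0,0,0,0,0,0,0],[0,0,0,0,0,0,0],[0,0,0,0,0,0,0]]]' && python3 -c "
from workcell import ctrl; print(ctrl.close_job())"
```

```text
t: 26.9
ee_pos: [484.9, -46.1, 167.7]
orientation: [-3.116, -0.164, -0.278]
ft_force: [-0.9, -0.9, 5.5]
width: 0.4
grasp_force: 2.6
the job is handed in; nothing more can be done
None
```

The job is handed in at 26.9 s: the strip is under the durometer with the foot about 23 mm inside its edges, and the lever is held at roughly 0.92 rad with about 5 N, so the durometer should be standing on it with its whole weight (worked out from fingertip position and force).

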